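# Slide the steel plate off the hinged shelf into the scrap tub

### The job

Clear the flat steel plate off the upper bamboo shelf: it lies in the back corner with nothing to take hold of, so press your fingertips on top of it and slide it forward over the shelf's free edge until it tips and drops into the open grey tub below, without picking it up. Press gently, with less than 15 newtons, because the shelf is hinged and only held up by light springy stays. Then flip the tub's lid fully shut, and leave the torch, pliers and dish of keys where they are.

Things in the scene. Friction and masses are not known exactly. Their poses are not given: they have to be found in the camera images.
- plate: Flat galvanised steel plate, 150 (its x) by 90 (its y) by 5 mm, four 9 mm holes near the corners; origin at the centre of its underside, z up; 0.4 to 0.55 kg. It lies flat on the upper shelf at the back, at the ledge's +x end: 3 to 8 mm from the 12 mm high spanner rail behind it and 3 to 13 mm from the end rim, so no finger goes behind it. Wider than a gripper opens.
- ledge (a point): Middle of the free edge of the upper shelf, on its top, 237 mm above the table. x runs along the edge, y from the edge back to the hinge, z up. The board is 340 mm wide, 215 mm deep, 15 mm thick, with 12 mm high end rims (inner faces at x = -158 and 158 mm) and a spanner rail across the back (y from 155 to 209 mm, foot 12 mm high, spanners up to 50 mm high at x -95 to 95).
- tub: Open grey plastic tub, outside 200 (its x) by 150 (its y) by 105 mm high, walls 3 mm; origin at the centre of its underside, which stands on the lower shelf 25 mm above the table. Its y points like the ledge's y. Its mouth lies below the plate's end of the free edge: the +y rim is about 20 mm behind that edge, under the shelf, the rest stands out in front.
- lid_hinge (a point): Middle of the hinge line of the tub's lid, on the tub's -y rim (away from the shelf), 106 mm above the tub's underside. x is the hinge axis, y points along the lid from hinge to free end, z out of its outer face. The lid is a flat panel 206 mm wide, 154 mm from hinge to end plus a small thumb tab, 5 mm thick.
- lid (a joint): Lid angle in rad: 0 shut, 1.57 upright, at most 2.0 (leaning away from the shelf). Light friction (about 0.4 N at its end) holds it where it is left while steeper than about 1.0; pushed over towards the shelf below that, it drops shut by itself. Standing open it reaches up to 300 mm above the table.
- torch: Yellow torch, 144 mm long, 42 mm thick, lying on the upper shelf; origin under its middle. Leave it.
- pliers: Pliers with dark handles, 170 mm long, 40 mm wide, 13 mm high, lying on the upper shelf between torch and plate; origin under the middle. Leave them.
- dish: White ceramic dish with brass bleed keys, 90 mm wide, 28 mm high, on the lower shelf beside the tub; origin under its middle. Leave it.
- shelf: The upper shelf with the spanner rail; origin on the hinge line, mid-width, level with its top. It is hinged along its back, 215 mm behind the free edge, and springy stays hold it level: it gives about 50 N m per rad, so 1 mm per 6 N at 90 mm from the hinge but 1 mm per 1.2 N near the free edge, and springs back. The stays must not get more than 15 N from the robot, so touch down slowly.

How it is judged:
By the outcome, as a careful person would: the job done as asked, in the order asked, and still so for the second after the job is handed in, with the robot touching nothing.
It also fails if it takes over 62 s, if anything falls off the work surface, if the arm or the gripper's body presses on something with over 40 N, if the wrist force passes 120 N, or if a joint passes its speed limit or range.

### The arm

A 7-joint arm with a two-finger parallel gripper is mounted at the origin on the work surface. World frame = base frame: x ahead of the robot, y to its left, z up, the work surface at z = 0. Lengths are in m, angles in degrees, forces in N, time in s.
With the tool pointing down it reaches from about 0.425 to 0.95 m from the base axis. Payload 16.7 kg.
Tool frame: the origin (TCP) lies midway between the tips of the shut fingers; the grasp point (between the pads) lies 19 mm behind it; y points along the fingers, x is the direction in which the jaws open and shut, and the axes are right-handed (so a half turn about y gives the same grasp; the last joint's range is limited). The gripper opens to 94 mm and grips with 3 to 60 N. Pads are 16 mm wide; open, the fingers measure 119 mm over their backs; the gripper's body (75 mm by 177 mm) begins 78 mm behind the grasp point.
Start: joints at [-72.909, 24.414, 4.234, 92.017, -1.954, 63.644, -3.845], TCP at [0.292, 0.608, 0.205] pointing down, gripper open.
Joint ranges: [-163.25, 163.25], [-28.42, 122.38], [-70.27, 78.77], [12.13, 141.07], [-58.53, 238.53], [9.26, 117.41], [-156.51, 156.51]. Speed limits (degrees/s): [108.29, 108.29, 136.94, 136.94, 172.46, 172.46, 172.46].

### API

Orientations are given as [roll, pitch, yaw] about the fixed x, y, z axes, in that order (R = Rz(yaw) Ry(pitch) Rx(roll)).
In Python, from cell import telemetry, vision, order gives the robot as it stands. The module is installed in compiled form; this text tells all that it offers.
- The arm moves only by the tool apply_moves, never from a script. Its argument "rows" is a list of rows, each a list of 7 numbers: the gripper's target within -1 to 1 (shut at 1, half-way at 0, fully open at -1), then the shift along the tool's x, y, z in cm, then the turn, a rotation vector about the tool's x, y, z in rad. A call has exactly 10 rows; each row is the pose to reach, as a shift and turn from the pose measured when the call began, along the tool's axes at that moment; what a row does not reach only later rows make up. A row lasts 1/8 s, in which the tool goes at most 62.5 mm and 10.7 degrees, less where a joint would pass 70% of its speed; a pose out of reach is approached as far as the arm can. A call with a gripper value outside its range is refused whole. The fingers move at their own pace and stop on an object; "grip_force" is the grip in N (left out, the last holds). Time passes only in rows, so rows that repeat a pose let the fingers close, or fill a call up. It gives the time, the measured TCP pose, the force and the opening at its end, in the units of the state.
- telemetry.state(): the state, without advancing time (a new reading comes with each control period).
- vision.capture(name): name is "scene" or "top" or "wrist"; returns the picture (480x640x3 uint8, red, green, blue); there is no depth.
- vision.camera_model(name): a dict with "fx", "fy", "cx", "cy" (pixels), "rvec" (rotation vector, rad) and "tvec" (3), from world to camera coordinates, as OpenCV has them. Camera axes: x right, y down, z forward; pixel columns grow to the right and rows downward; lengths in m; the calibration is good to about 2 mm. A picture is of the moment at which its call begins: read the wrist's pose just before it. camera_model takes no time and is no camera call; for the wrist camera it gives the pose at the moment of the call.
- order.finish_job(): hands the job in, once; it reports no verdict.
The state is a dict: "time_s": time; "q": joint angles; "joint_velocities": joint speeds; "joint_torque": joint torques, N m; "ee_pos": TCP position; "orientation": TCP orientation; "ft_force": force on the tool from outside, world axes, zero at the start; "torque": the same for the moment, N m; "opening": finger opening in m.
Only numpy, scipy, OpenCV 4.12 (cv2) and the standard library are available. Lean on these libraries where they do the work, as an engineer would, in place of code of your own. Each camera call takes 0.05 s, during which the arm holds its last target.

## Working session

There is one attempt and no reset: what is moved stays moved. The work goes in short steps, Python scripts to look and compute and a tool call to move; the robot and the scene stay as the last step left them, time stands still between calls to the robot, and variables do not carry over. Pictures are saved under pics/ and viewed, and the job is handed in when it is done.

Besides the shell and the picture viewer there is one more tool, called after ">>>" as name(argument=value, ...) on one line, values as JSON. apply_moves: Moves the arm, as the interface text tells. Its arguments: {"type":"object","properties":{"rows":{"type":"array"},"grip_force":{"type":"number"}},"required":["rows"]}

```bash
mkdir -p pics; cat > h.py <<'E'
import numpy as np, cv2
from cell import telemetry, vision, order
def cap(n,f):
    im=vision.capture(n); cv2.imwrite('pics/'+f,im[:,:,::-1]); return im
def cam(n):
    m=vision.camera_model(n); R=cv2.Rodrigues(np.array(m['rvec'],float))[0]; t=np.array(m['tvec'],float).ravel()
    return m,R,t
def ray(n,uv,z):
    m,R,t=cam(n); o=-R.T@t
    d=R.T@np.array([(uv[0]-m['cx'])/m['fx'],(uv[1]-m['cy'])/m['fy'],1]); return o+d*(z-o[2])/d[2]
def proj(n,p):
    m,R,t=cam(n); c=R@np.array(p,float)+t; return np.array([c[0]/c[2]*m['fx']+m['cx'],c[1]/c[2]*m['fy']+m['cy']])
E
python3 - <<'E'
from h import *
for n in('scene','top','wrist'):
    cap(n,n+'0.png'); m,R,t=cam(n); print(n,m['fx'],(-R.T@t).round(3),R[2].round(3))
s=telemetry.state(); print({k:np.round(v,3) for k,v in s.items()})
E
```

```text
scene 503.23923148533623 [ 0.95  -0.068  0.74 ] [-0.581  0.152 -0.8  ]
top 451.576848409488 [0.44  0.042 0.887] [ 0.117  0.013 -0.993]
wrist 330.44655344757547 [0.233 0.638 0.384] [ 0.209 -0.1   -0.973]
{'time_s': np.float64(0.15), 'q': array([-72.909,  24.441,   4.231,  92.041,  -1.954,  63.645,  -3.845]), 'joint_velocities': array([ 0.07 , -0.138, -0.058, -0.148, -0.108,  0.023,  0.125]), 'joint_torque': array([ 3.0000e-03, -9.3628e+01,  3.6680e+00, -4.5442e+01, -4.9000e-02,
        1.8000e-02,  0.0000e+00]), 'ee_pos': array([0.292, 0.608, 0.205]), 'orientation': array([-9.0003e+01,  5.5000e-02,  6.4342e+01]), 'ft_force': array([ 0.245,  0.078, -0.892]), 'torque': array([ 0.011,  0.029, -0.012]), 'opening': np.float64(0.094)}
```

View pics/scene0.png

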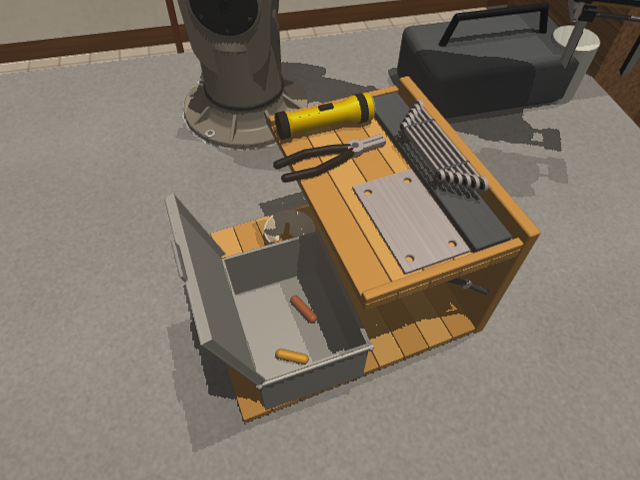

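View pics/top0.png

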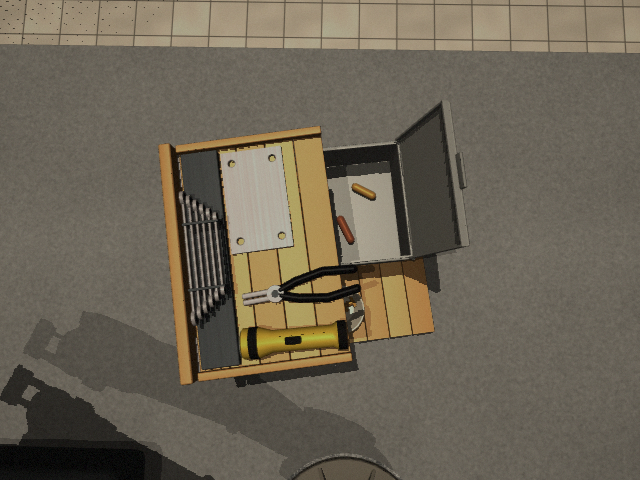

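View pics/wrist0.png

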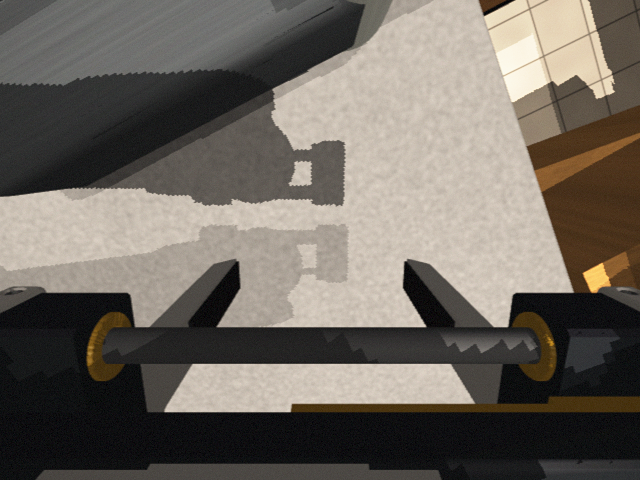

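The scene view shows the plate in the far back corner, with the tub in front and its lid standing open. In the top view the plate holes are at about (232,163), (272,158), (281,236) and (240,241), the free edge runs from (321,128) to (355,365), and the lid is at the right, (440,100) to (468,246). The wrist view shows only the floor and the toolbox.

```bash
python3 - <<'E'
from h import *
im=cv2.imread('pics/top0.png')
def big(f,x0,y0,x1,y1,o,k):
    cv2.imwrite('pics/'+o,cv2.resize(cv2.imread('pics/'+f)[y0:y1,x0:x1],None,fx=k,fy=k,interpolation=cv2.INTER_CUBIC))
big('top0.png',150,90,350,290,'t1.png',3); big('top0.png',310,90,480,270,'t2.png',3)
big('scene0.png',150,180,400,400,'s1.png',3)
hsv=cv2.cvtColor(im,cv2.COLOR_BGR2HSV)
mask=((hsv[:,:,1]<60)&(hsv[:,:,2]>140)).astype(np.uint8)*255
mask[:120]=0
cs,_=cv2.findContours(cv2.morphologyEx(mask,cv2.MORPH_OPEN,np.ones((3,3))),cv2.RETR_EXTERNAL,cv2.CHAIN_APPROX_SIMPLE)
for c in cs:
    if cv2.contourArea(c)>800:
        r=cv2.minAreaRect(c); b=cv2.boxPoints(r); print(cv2.contourArea(c),b.round(1).tolist())
        w=[ray('top',p,.242) for p in b]; print(np.round(w,4).tolist(),[np.linalg.norm(w[i]-w[i-1]).round(4) for i in range(4)])
for p in [(232,163),(272,158),(281,236),(240,241)]: print(ray('top',p,.242).round(4))
for p in [(321,128),(357,369)]: print('edge',ray('top',p,.249).round(4))
E
```

```text
3242.5 [[344.5, 176.3000030517578], [389.79998779296875, 170.89999389648438], [400.0, 256.8999938964844], [354.70001220703125, 262.29998779296875]]
[[0.6116, 0.0203, 0.242], [0.6209, -0.0458, 0.242], [0.4951, -0.0608, 0.242], [0.4861, 0.0037, 0.242]] [np.float64(0.1266), np.float64(0.0667), np.float64(0.1267), np.float64(0.0652)]
6017.5 [[219.0, 152.8000030517578], [280.5, 145.3000030517578], [292.70001220703125, 245.89999389648438], [231.1999969482422, 253.3000030517578]]
[[0.6438, 0.2059, 0.242], [0.6567, 0.1154, 0.242], [0.5079, 0.0931, 0.242], [0.4953, 0.1812, 0.242]] [np.float64(0.1505), np.float64(0.0915), np.float64(0.1505), np.float64(0.089)]
[0.6287 0.1859 0.242 ]
[0.6373 0.1273 0.242 ]
[0.5219 0.1104 0.242 ]
[0.5134 0.1692 0.242 ]
edge [0.6816 0.056  0.249 ]
edge [ 0.3388 -0.0008  0.249 ]
```

View pics/t1.png

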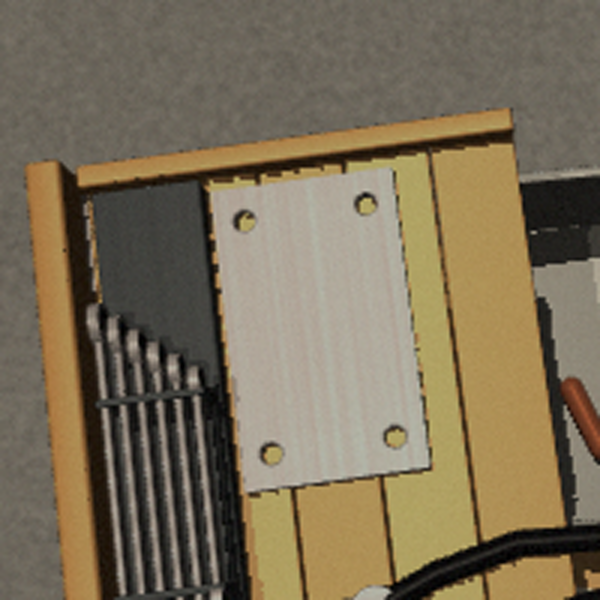

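View pics/t2.png

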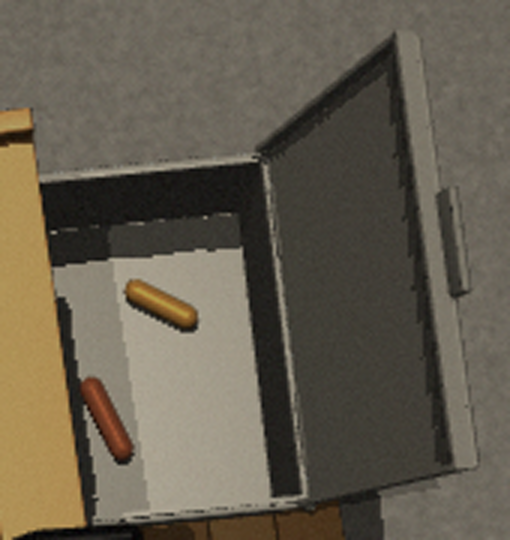

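View pics/s1.png

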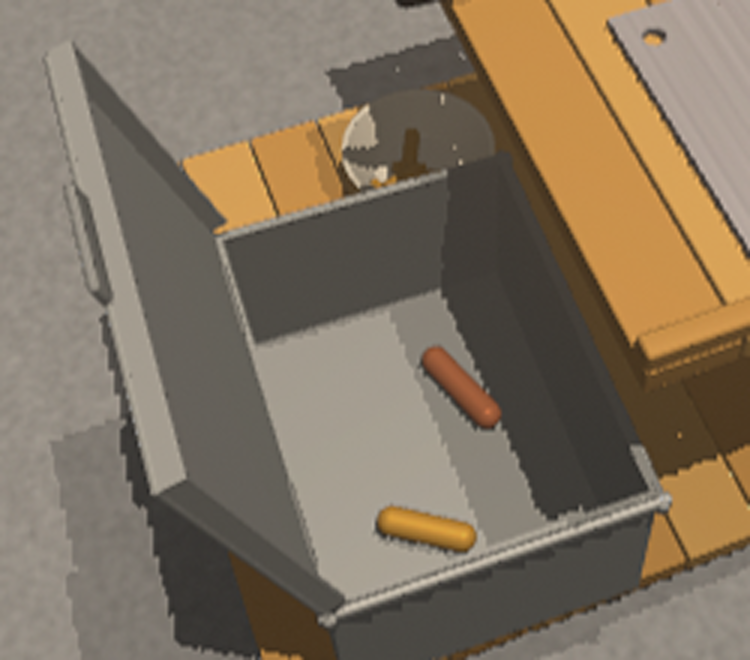

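Zoomed views: the plate's edges sit square with the shelf, its right edge running (281,146) to (293,246). The tub rim corners on the lid side are at about (397,142) and (411,256). The lid's end corners are at about (445,101) and (468,246) in top, and at (205,343) and (168,197) in scene.

```bash
python3 - <<'E'
from h import *
def tri(a,b):
    A=[];B=[]
    Ps=[]
    for n,uv in(('top',a),('scene',b)):
        m,R,t=cam(n);K=np.array([[m['fx'],0,m['cx']],[0,m['fy'],m['cy']],[0,0,1]]);Ps.append(K@np.c_[R,t])
    X=cv2.triangulatePoints(Ps[0],Ps[1],np.array(a,float),np.array(b,float)).ravel();return X[:3]/X[3]
a=ray('top',(397,141.7),.131);b=ray('top',(410.7,255.7),.131)
print('tub -y rim',a.round(4),b.round(4),np.linalg.norm(a-b))
a1=tri((397,141.7),(150+335/3,180+615/3));b1=tri((410.7,255.7),(150+222/3,180+237/3));print(a1,b1)
l1=tri((445,101),(205,343));l2=tri((468,246),(168,197)); print('lid',l1,l2,np.linalg.norm(l1-l2))
# shelf edge corner: far rim end outer (321,128)?? scene (366,303)
print('edge far',tri((321,128),(150+640/3,180+345/3)), )
print('plate front-far corner', tri((281,145.5),(408,271)))
th=np.radians(9);ex=np.array([np.cos(th),np.sin(th),0]);ey=np.array([-np.sin(th),np.cos(th),0]);o=np.array([.51,.0276,0])
for n,p in(('ta',a),('tb',b),('l1',l1),('l2',l2),('plate',np.array([.5759,.1488,.24]))): print(n,np.round([(p-o)@ex,(p-o)@ey,p[2]],4))
E
```

```text
tub -y rim [ 0.704  -0.0732  0.131 ] [ 0.5069 -0.0964  0.131 ] 0.19842808188056324
[ 0.70705418 -0.07422526  0.12237618] [ 0.50736406 -0.09638673  0.12725222]
lid [ 0.71305329 -0.11910027  0.27749839] [ 0.50881926 -0.14508124  0.27799847] 0.20588055521647752
edge far [0.68092844 0.0559719  0.25089154]
plate front-far corner [0.65686722 0.11689359 0.24315679]
ta [ 0.1758 -0.1299  0.131 ]
tb [-0.0224 -0.122   0.131 ]
l1 [ 0.1776 -0.1767  0.2775]
l2 [-0.0282 -0.1704  0.278 ]
plate [0.084  0.1094 0.24  ]
```

>>> apply_moves(rows=[[-0.28,0,-5,0,0,0,0],[-0.28,0,-10,0,0,0,0],[-0.28,0,-15,0,0,0,0],[-0.28,-2.7,-15.5,-4.4,0,0.1,0],[-0.28,-5.4,-15.5,-8.8,0,0.2,0],[-0.28,-8.0,-15.5,-13.2,0,0.3,0],[-0.28,-10.7,-15.5,-17.6,0,0.4,0],[-0.28,-13.4,-15.5,-22,0,0.5,0],[-0.28,-16.1,-15.5,-26.4,0,0.6,0],[-0.28,-18.7,-15.5,-30.7,0,0.7,0]])

```text
time_s: 1.4
ee_pos: [0.4886, 0.3052, 0.3601]
orientation: [-90.0, 0.0, 24.0]
ft_force: [0.7, 1.3, -0.2]
opening: 0.0598
```

```bash
cat >> h.py <<'E'
from scipy.spatial.transform import Rotation as Ro
def delta(p,yaw,R=None):
    s=telemetry.state(); R0=Ro.from_euler('xyz',s['orientation'],degrees=True)
    R1=Ro.from_euler('xyz',[-90,0,yaw],degrees=True)
    print('t',round(s['time_s'],2),'pos',np.round(s['ee_pos'],4),'rpy',np.round(s['orientation'],2),'F',np.round(s['ft_force'],2),'open',round(float(s['opening']),4))
    print('shift cm',np.round(100*R0.inv().apply(np.array(p)-s['ee_pos']),2),'rot',np.round((R0.inv()*R1).as_rotvec(),4),'q',np.round(s['q'],0))
E
python3 -c "
from h import *
delta([.572,.1765,.30],8.5)"
```

```text
t 1.4 pos [0.4886 0.3052 0.3601] rpy [-9.003e+01  4.000e-02  2.404e+01] F [ 0.67  1.32 -0.17] open 0.0598
shift cm [  2.38   6.02 -15.15] rot [ 0.0006  0.2713 -0.0007] q [-56.   9.  20.  94.  -3.  77. -11.]
```

>>> apply_moves(rows=[[-0.28,0.5,0,-3,0,0.055,0],[-0.28,1.0,0,-6,0,0.11,0],[-0.28,1.4,0,-9,0,0.165,0],[-0.28,1.9,0,-12,0,0.22,0],[-0.28,2.38,0,-15.15,0,0.271,0],[-0.28,2.38,2,-15.15,0,0.271,0],[-0.28,2.38,4,-15.15,0,0.271,0],[-0.28,2.38,6,-15.15,0,0.271,0],[-0.28,2.38,8,-15.15,0,0.271,0],[-0.28,2.38,9,-15.15,0,0.271,0]])

```text
time_s: 2.65
ee_pos: [0.5721, 0.1758, 0.2692]
orientation: [-90.1, 0.1, 8.5]
ft_force: [0.3, -0.4, 1.1]
opening: 0.0599
```

```bash
python3 -c "
from h import *
cap('scene','s2.png');cap('wrist','w2.png')
delta([.572,.1765,.242],8.5)"
```

```text
t 2.75 pos [0.5719 0.176  0.2694] rpy [-90.08   0.11   8.47] F [ 0.04 -0.47  0.08] open 0.0601
shift cm [0.02 2.74 0.05] rot [ 0.0014 -0.0005 -0.0019] q [-45.  15.  27.  99.  -7.  68.  -8.]
```

View pics/s2.png

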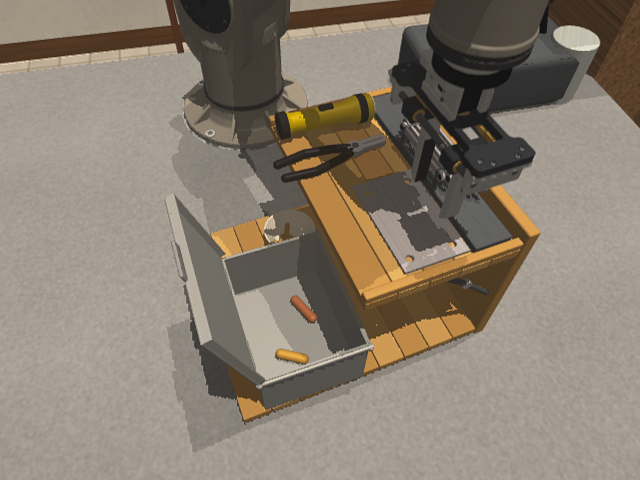

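View pics/w2.png

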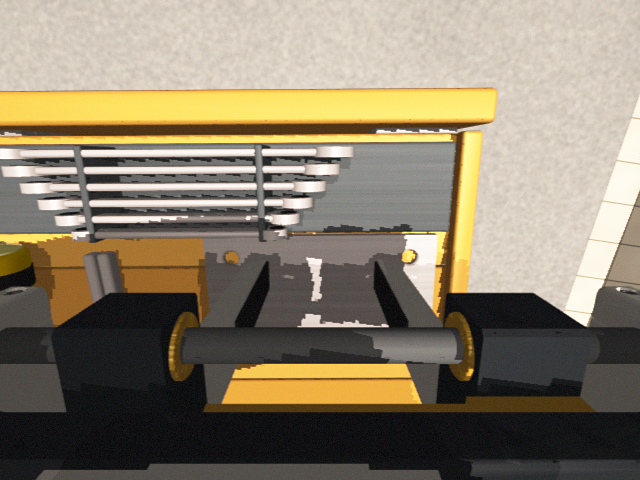

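The scene view shows the gripper above the plate clear of the spanners. In the wrist view both fingers stand between the rear holes at (232,257) and (409,257). Next I lower slowly until contact.

>>> apply_moves(rows=[[-0.28,0,0.5,0.05,0,0,0],[-0.28,0,1.0,0.05,0.0014,0,-0.002],[-0.28,0,1.4,0.05,0.0014,0,-0.002],[-0.28,0,1.8,0.05,0.0014,0,-0.002],[-0.28,0,2.1,0.05,0.0014,0,-0.002],[-0.28,0,2.2,0.05,0.0014,0,-0.002],[-0.28,0,2.3,0.05,0.0014,0,-0.002],[-0.28,0,2.4,0.05,0.0014,0,-0.002],[-0.28,0,2.45,0.05,0.0014,0,-0.002],[-0.28,0,2.45,0.05,0.0014,0,-0.002]])

```text
time_s: 4.0
ee_pos: [0.5718, 0.1764, 0.2449]
orientation: [-90.0, -0.0, 8.5]
ft_force: [-0.3, 0.2, -0.3]
opening: 0.06
```

```bash
python3 -c "
from h import *
delta([.572,.1765,.242],8.5)"
```

```text
t 4.0 pos [0.5718 0.1764 0.2449] rpy [-9.00e+01 -1.00e-02  8.48e+00] F [-0.29  0.16 -0.27] open 0.06
shift cm [0.02 0.29 0.  ] rot [-0.     -0.0004  0.0001] q [-45.  16.  27. 101.  -8.  65.  -7.]
```

>>> apply_moves(rows=[[-0.28,0,0.03,0,0,0,0],[-0.28,0,0.06,0,0,0,0],[-0.28,0,0.09,0,0,0,0],[-0.28,0,0.12,0,0,0,0],[-0.28,0,0.15,0,0,0,0],[-0.28,0,0.18,0,0,0,0],[-0.28,0,0.21,0,0,0,0],[-0.28,0,0.24,0,0,0,0],[-0.28,0,0.27,0,0,0,0],[-0.28,0,0.27,0,0,0,0]])

```text
time_s: 5.25
ee_pos: [0.5719, 0.1764, 0.2424]
orientation: [-90.0, -0.0, 8.5]
ft_force: [-2.0, -0.9, 4.9]
opening: 0.0603
```

>>> apply_moves(rows=[[-0.28,0,0.01,0,0,0,0],[-0.28,0,0.02,0,0,0,0],[-0.28,0,0.03,0,0,0,0],[-0.28,0,0.04,0,0,0,0],[-0.28,0,0.05,0,0,0,0],[-0.28,0,0.06,0,0,0,0],[-0.28,0,0.06,0,0,0,0],[-0.28,0,0.06,0,0,0,0],[-0.28,0,0.06,0,0,0,0],[-0.28,0,0.06,0,0,0,0]])

```text
time_s: 6.5
ee_pos: [0.5718, 0.1764, 0.242]
orientation: [-90.0, -0.0, 8.5]
ft_force: [-2.9, -1.1, 7.7]
opening: 0.0603
```

```bash
python3 -c "
from h import *
s=telemetry.state();print(np.round(s['torque'],2),s['ft_force'])
delta([.572,.1765,.242],8.5)"
```

```text
[-0.4   0.8  -0.02] [-2.86803143 -1.12483762  7.70868158]
t 6.5 pos [0.5718 0.1764 0.242 ] rpy [-8.998e+01 -2.000e-02  8.470e+00] F [-2.87 -1.12  7.71] open 0.0603
shift cm [ 0.02 -0.    0.01] rot [-0.0003 -0.0005  0.0003] q [-45.  16.  26. 101.  -8.  64.  -7.]
```

>>> apply_moves(rows=[[-0.28,0,0.02,0,0,0,0],[-0.28,0,0.03,-0.1,0,0,0],[-0.28,0,0.04,-0.3,0,0,0],[-0.28,0,0.05,-0.5,0,0,0],[-0.28,0,0.06,-0.7,0,0,0],[-0.28,0,0.07,-0.9,0,0,0],[-0.28,0,0.08,-1.1,0,0,0],[-0.28,0,0.09,-1.3,0,0,0],[-0.28,0,0.1,-1.5,0,0,0],[-0.28,0,0.1,-1.5,0,0,0]])

```text
time_s: 7.75
ee_pos: [0.5745, 0.1622, 0.2415]
orientation: [-89.9, -0.1, 8.5]
ft_force: [-0.7, 1.6, 7.9]
opening: 0.0602
```

```bash
python3 -c "
from h import *
cap('top','t3.png');cap('scene','s3.png');cap('wrist','w3.png')
delta([.572,.1765,.242],8.5)"
```

```text
t 7.9 pos [0.5745 0.1622 0.2415] rpy [-89.94  -0.09   8.49] F [-0.16  2.38  8.7 ] open 0.0598
shift cm [-0.04 -0.05  1.45] rot [-0.0011 -0.0002  0.0016] q [-44.  16.  27. 101.  -8.  64.  -6.]
```

View pics/s3.png

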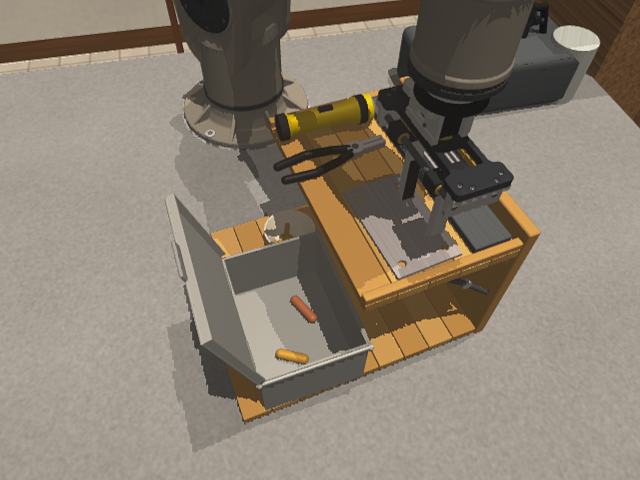

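View pics/w3.png

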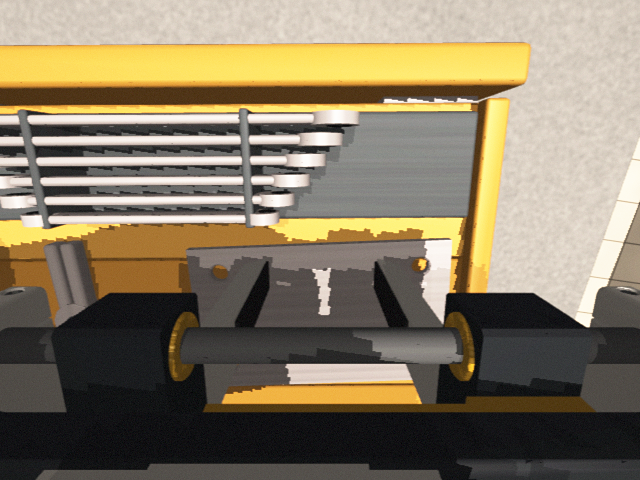

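The plate moves with the fingers. In the wrist view the rear holes are at (220,272) and (420,265), and the rear edge runs (188,249) to (450,239), so the plate has yawed a little with its +x end lagging.

```bash
python3 -c "
from h import *
a=ray('wrist',(220,272),.2415);b=ray('wrist',(420,265),.2415);print(a,b,np.linalg.norm(a-b),np.degrees(np.arctan2(*(b-a)[[1,0]])))
a=ray('wrist',(188,249),.2415);b=ray('wrist',(450,239),.2415);print(a,b,np.linalg.norm(a-b),np.degrees(np.arctan2(*(b-a)[[1,0]])))
a=ray('wrist',(0,100),.2415);
print([ray('wrist',p,.249)[:2].round(4) for p in [(280,217),(470,216)]])
s=telemetry.state();print(s['torque'],s['ft_force'])
"
```

```text
[0.51796686 0.15634671 0.2415    ] [0.63008485 0.1773221  0.2415    ] 0.11406318793800237 10.596581362480524
[0.49913393 0.16733364 0.2415    ] [0.64335947 0.19472956 0.2415    ] 0.1468044378687183 10.7553057650594
[array([0.5487, 0.1946]), array([0.6475, 0.2099])]
[ 0.43383771  0.306004   -0.03850868] [-0.15920671  2.38139609  8.69927165]
```

>>> apply_moves(rows=[[-0.28,0,0.02,0,0,0,0.003],[-0.28,0,0.04,-0.1,0,0,0.006],[-0.28,0,0.05,-0.3,0,0.005,0.006],[-0.28,0,0.06,-0.5,0,0.01,0.006],[-0.28,0,0.07,-0.7,0,0.015,0.006],[-0.28,0,0.08,-0.9,0,0.02,0.006],[-0.28,0,0.1,-1.1,0,0.025,0.006],[-0.28,0,0.11,-1.3,0,0.03,0.006],[-0.28,0,0.12,-1.5,0,0.035,0.006],[-0.28,0,0.12,-1.5,0,0.035,0.006]])

```text
time_s: 9.15
ee_pos: [0.5775, 0.1481, 0.241]
orientation: [-89.9, 0.1, 6.5]
ft_force: [-0.4, 2.8, 8.8]
opening: 0.0601
```

```bash
python3 -c "
from h import *
cap('wrist','w4.png')
delta([.572,.1765,.242],8.5)
s=telemetry.state();print(s['torque'],s['ft_force'])"
```

```text
t 9.2 pos [0.5775 0.1481 0.241 ] rpy [-89.88   0.14   6.5 ] F [0.51 1.91 7.71] open 0.06
shift cm [-0.22 -0.09  2.89] rot [-0.0021 -0.0348 -0.0023] q [-43.  16.  27. 101.  -8.  64.  -6.]
[ 0.46487789 -0.13175208  0.02272749] [0.50764393 1.9149486  7.71029917]
```

View pics/w4.png

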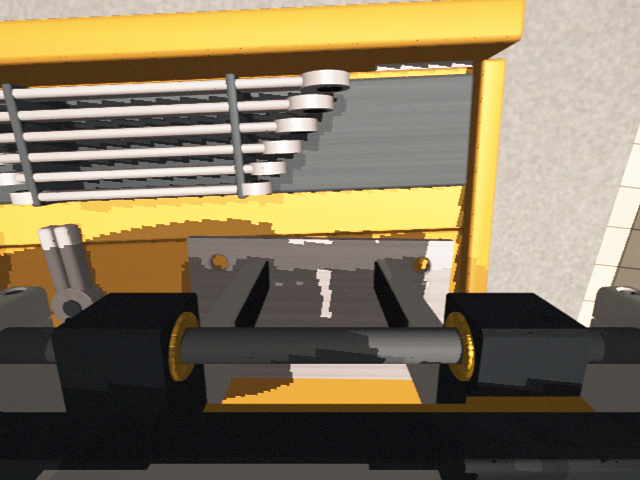

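>>> apply_moves(rows=[[-0.28,0,0.03,0,0,0,-0.001],[-0.28,0,0.05,-0.2,0,-0.005,-0.001],[-0.28,0,0.07,-0.4,0,-0.01,-0.001],[-0.28,0,0.09,-0.65,0,-0.015,-0.001],[-0.28,0,0.11,-0.9,0,-0.02,-0.001],[-0.28,0,0.13,-1.15,0,-0.025,-0.001],[-0.28,0,0.15,-1.4,0,-0.03,-0.001],[-0.28,0,0.17,-1.65,0,-0.035,-0.001],[-0.28,0,0.19,-1.9,0,-0.035,-0.001],[-0.28,0,0.19,-1.9,0,-0.035,-0.001]])

```text
time_s: 10.45
ee_pos: [0.5803, 0.1298, 0.2398]
orientation: [-89.8, -0.0, 8.5]
ft_force: [-1.2, 1.2, 9.3]
opening: 0.0605
```

```bash
python3 -c "
from h import *
cap('wrist','w5.png')
delta([.572,.1765,.242],8.5)
s=telemetry.state();print(s['torque'],s['ft_force'])
t,f=s['torque'],s['ft_force'];print('x offset mm',-(t[1]+.28*f[0])/f[2]*1000)"
```

```text
t 10.5 pos [0.5804 0.1298 0.2398] rpy [-8.983e+01 -4.000e-02  8.530e+00] F [-0.18  2.43  9.05] open 0.0604
shift cm [-0.13 -0.2   4.74] rot [-0.0031  0.0005  0.0006] q [-41.  16.  28. 102.  -8.  64.  -2.]
[ 0.39692947  0.21121037 -0.01891713] [-0.17928728  2.43236309  9.04977178]
x offset mm -17.79160134620509
```

View pics/w5.png

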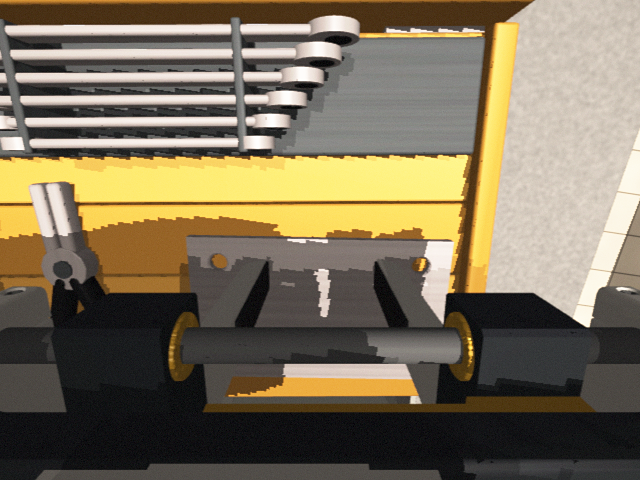

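The rear holes are at (218,262) and (421,265), unchanged relative to the fingers, so the plate moved without slipping. I carry on.

>>> apply_moves(rows=[[-0.28,0,0.02,-0.1,0,0,0.001],[-0.28,0,0.04,-0.3,0,0,0.001],[-0.28,0,0.06,-0.55,0,0,0.001],[-0.28,0,0.08,-0.8,0,0,0.001],[-0.28,0,0.1,-1.05,0,0,0.001],[-0.28,0,0.12,-1.3,0,0,0.001],[-0.28,0,0.14,-1.55,0,0,0.001],[-0.28,0,0.16,-1.8,0,0,0.001],[-0.28,0,0.18,-2.0,0,0,0.001],[-0.28,0,0.18,-2.0,0,0,0.001]])

```text
time_s: 11.75
ee_pos: [0.584, 0.1107, 0.2387]
orientation: [-89.8, -0.1, 8.5]
ft_force: [0.1, 1.8, 10.2]
opening: 0.06
```

```bash
python3 -c "
from h import *
cap('wrist','w6.png');cap('top','t6.png');cap('scene','s6.png')
delta([.572,.1765,.242],8.5)
s=telemetry.state();print(s['torque'],s['ft_force'])
t,f=s['torque'],s['ft_force'];print('x offset mm',-(t[1]+.28*f[0])/f[2]*1000)"
```

```text
t 11.9 pos [0.584  0.1107 0.2387] rpy [-8.978e+01 -8.000e-02  8.550e+00] F [ 0.49  2.   10.35] open 0.06
shift cm [-0.21 -0.3   6.69] rot [-0.0039  0.0009  0.0014] q [-39.  16.  28. 102.  -9.  64.  -0.]
[ 0.50348982  0.2279473  -0.02855416] [ 0.48586351  2.00261371 10.3523292 ]
x offset mm -35.16011506232485
```

View pics/w6.png

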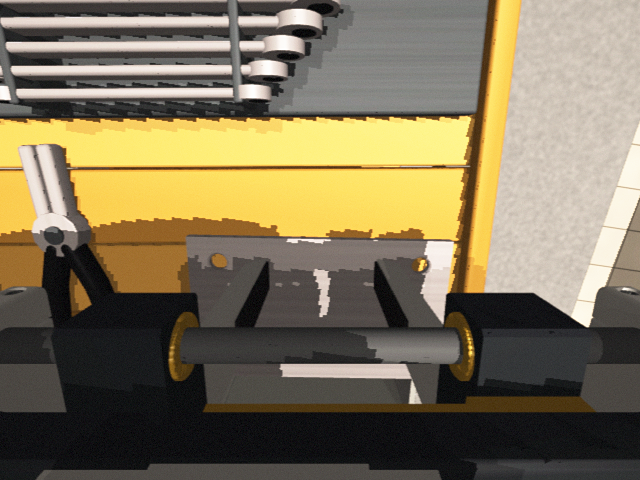

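View pics/s6.png

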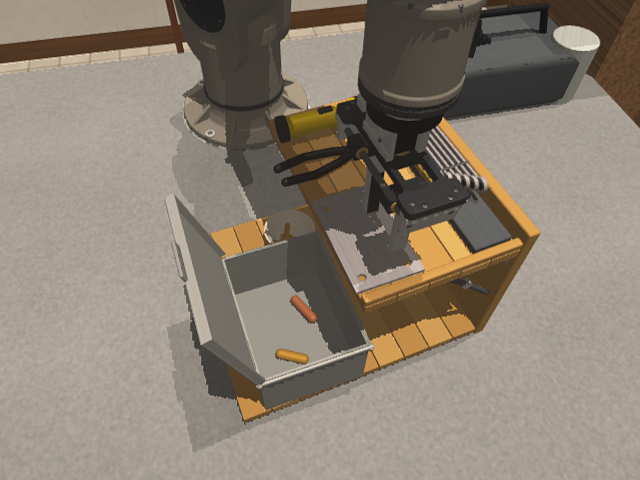

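The front edge of the plate is now at the shelf edge in scene (at about (357,293)), and the holes in the wrist view are unchanged. The plate's right end at (455,250) is close to the rim at about (465,250), so I bias slightly to -x.

```bash
python3 -c "
from h import *
a=ray('wrist',(218,262),.239);b=ray('wrist',(421,265),.239);c=(a+b)/2
print(a,b,np.linalg.norm(a-b),np.degrees(np.arctan2(*(b-a)[[1,0]])))
y=np.radians(7.6);ctr=c-np.array([-np.sin(y),np.cos(y),0])*.0295;print('ctr',ctr)
o=np.array([.510,.0276,0])
for th in(8.5,9.4):
  t=np.radians(th);e=np.array([-np.sin(t),np.cos(t),0]);x=np.array([np.cos(t),np.sin(t),0])
  print(th,(ctr-o)@x,(ctr-o)@e, 'tcp',(np.array(telemetry.state()['ee_pos'])-o)@e)
"
```

```text
[0.52590469 0.1107456  0.239     ] [0.63994413 0.12609252 0.239     ] 0.11506745694162929 7.66456253978045
ctr [0.58682597 0.0891782  0.239     ]
8.5 0.08508394455155179 0.049546219444339075 tcp 0.07125609842328967
9.4 0.08585168614687526 0.048203666534990544 tcp 0.06990512888097497
```

>>> apply_moves(rows=[[-0.28,0,0.01,-0.1,0,0,0.001],[-0.28,0,0.03,-0.3,0,0,0.0015],[-0.28,-0.05,0.05,-0.55,0,0,0.0015],[-0.28,-0.1,0.07,-0.8,0,0,0.0015],[-0.28,-0.15,0.09,-1.05,0,0,0.0015],[-0.28,-0.2,0.11,-1.3,0,0,0.0015],[-0.28,-0.25,0.13,-1.55,0,0,0.0015],[-0.28,-0.3,0.15,-1.8,0,0,0.0015],[-0.28,-0.3,0.17,-2.0,0,0,0.0015],[-0.28,-0.3,0.17,-2.0,0,0,0.0015]])

```text
time_s: 13.15
ee_pos: [0.5846, 0.0911, 0.2376]
orientation: [-89.7, -0.1, 8.6]
ft_force: [-1.1, 3.1, 9.3]
opening: 0.06
```

```bash
python3 -c "
from h import *
cap('wrist','w7.png');cap('scene','s7.png')
delta([.572,.1765,.242],8.5)
"
```

```text
t 13.25 pos [0.5846 0.0911 0.2376] rpy [-89.73  -0.09   8.57] F [1.000e-02 2.860e+00 1.004e+01] open 0.0602
shift cm [ 0.02 -0.4   8.64] rot [-0.0046  0.0012  0.0016] q [-38.  16.  28. 102.  -9.  64.   2.]
```

View pics/w7.png

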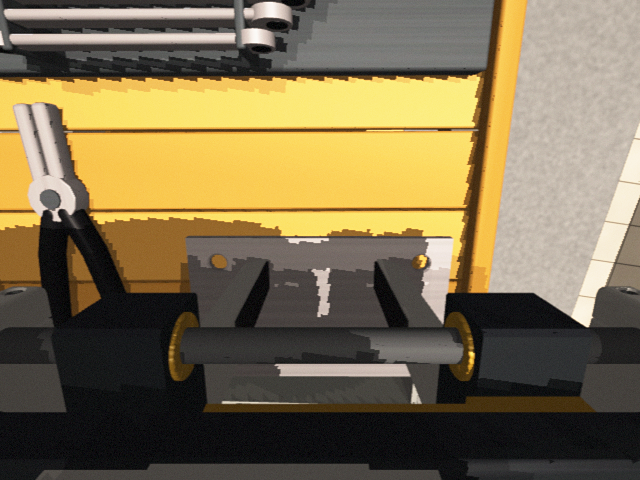

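View pics/s7.png

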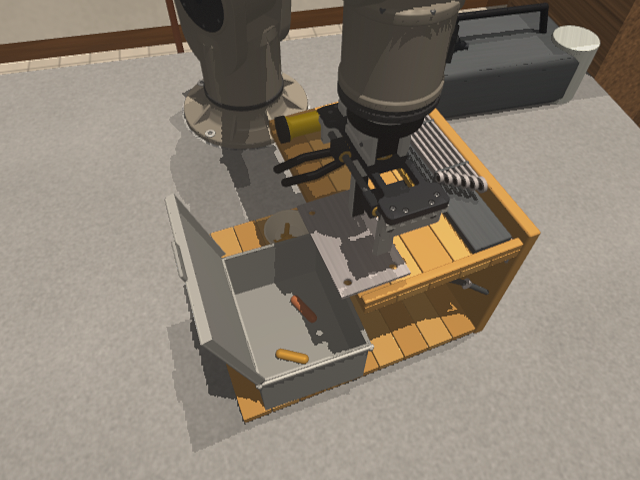

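Still no slip, and the plate now hangs about 20 mm out over the tub.

>>> apply_moves(rows=[[-0.28,0,0.01,-0.1,0,0,0.001],[-0.28,0,0.03,-0.3,0,0,0.001],[-0.28,0,0.05,-0.55,0,0,0.001],[-0.28,0,0.07,-0.8,0,0,0.001],[-0.28,0,0.09,-1.05,0,0,0.001],[-0.28,0,0.12,-1.3,0,0,0.001],[-0.28,0,0.14,-1.55,0,0,0.001],[-0.28,0,0.16,-1.8,0,0,0.001],[-0.28,0,0.18,-2.0,0,0,0.001],[-0.28,0,0.18,-2.0,0,0,0.001]])

```text
time_s: 14.5
ee_pos: [0.5882, 0.0719, 0.2363]
orientation: [-89.7, -0.1, 8.6]
ft_force: [-1.5, 2.2, 8.8]
opening: 0.0604
```

```bash
python3 -c "
from h import *
cap('wrist','w8.png');cap('scene','s8.png')
delta([.572,.1765,.242],8.5)
o=np.array([.510,.0276,0])
t=np.radians(8.8);e=np.array([-np.sin(t),np.cos(t),0]);print((np.array(telemetry.state()['ee_pos'])-o)@e)
"
```

```text
t 14.6 pos [0.5882 0.0718 0.2363] rpy [-89.7   -0.12   8.58] F [0.25 1.67 8.2 ] open 0.0602
shift cm [-0.04 -0.52 10.6 ] rot [-0.0053  0.0014  0.0021] q [-36.  16.  29. 102.  -9.  64.   4.]
0.03173072549156604
```

View pics/w8.png

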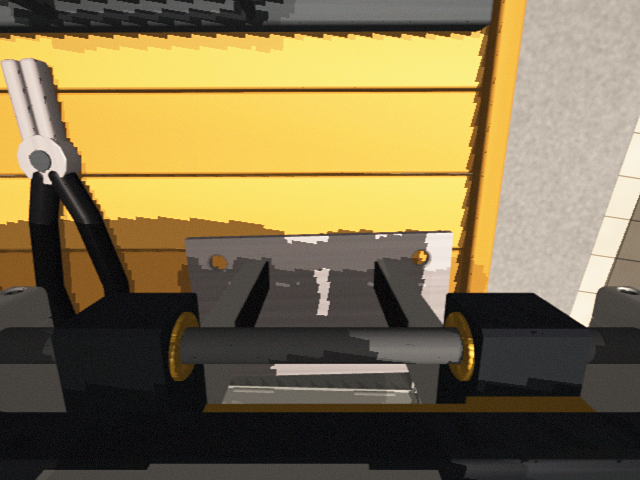

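View pics/s8.png

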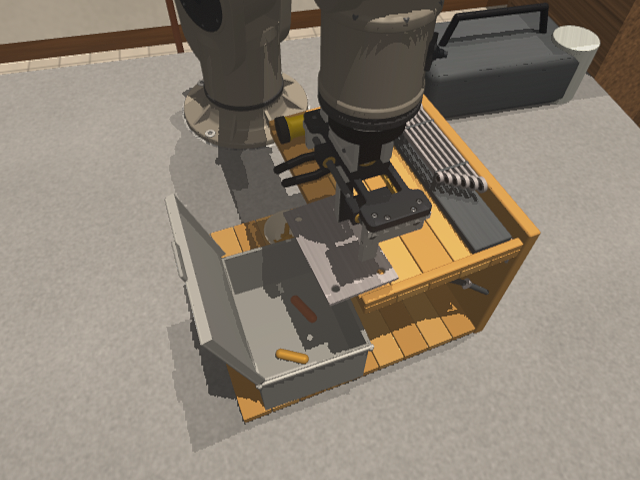

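Slight lag of the +x end (about 1.5°) and the force has eased to 8 N. I press a touch more on the last stretch.

>>> apply_moves(rows=[[-0.28,0,0.06,0,0,0,0.002],[-0.28,0,0.1,-0.1,0,0.003,0.003],[-0.28,0,0.12,-0.3,0,0.006,0.003],[-0.28,0,0.14,-0.5,0,0.01,0.003],[-0.28,0,0.16,-0.75,0,0.014,0.003],[-0.28,0,0.18,-1.0,0,0.018,0.003],[-0.28,0,0.2,-1.25,0,0.02,0.003],[-0.28,0,0.23,-1.5,0,0.02,0.003],[-0.28,0,0.25,-1.7,0,0.02,0.003],[-0.28,0,0.25,-1.7,0,0.02,0.003]])

```text
time_s: 15.85
ee_pos: [0.5914, 0.0556, 0.2344]
orientation: [-89.7, -0.0, 7.5]
ft_force: [-1.2, 2.5, 9.5]
opening: 0.0601
```

```bash
python3 -c "
from h import *
cap('wrist','w9.png');cap('scene','s9.png')
delta([.572,.1765,.242],8.5)
o=np.array([.510,.0276,0])
t=np.radians(8.8);e=np.array([-np.sin(t),np.cos(t),0]);print((np.array(telemetry.state()['ee_pos'])-o)@e)
"
```

```text
t 15.95 pos [0.5914 0.0556 0.2344] rpy [-8.966e+01 -4.000e-02  7.460e+00] F [-0.79  1.31  9.92] open 0.0601
shift cm [-0.36 -0.69 12.24] rot [-0.006  -0.0181  0.0008] q [-35.  17.  29. 102.  -9.  63.   5.]
0.015233824635217257
```

View pics/w9.png

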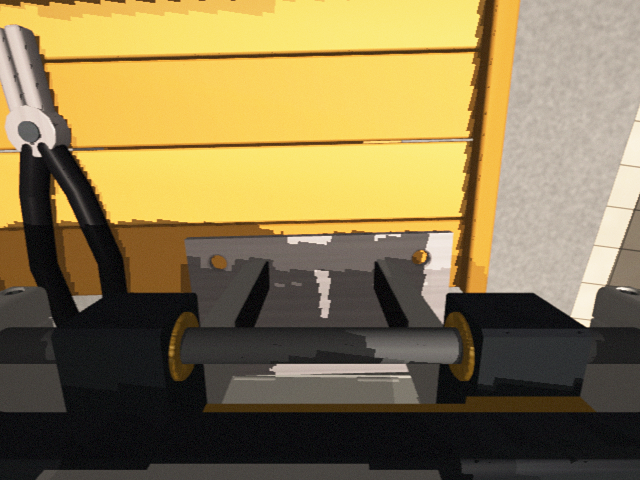

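View pics/s9.png

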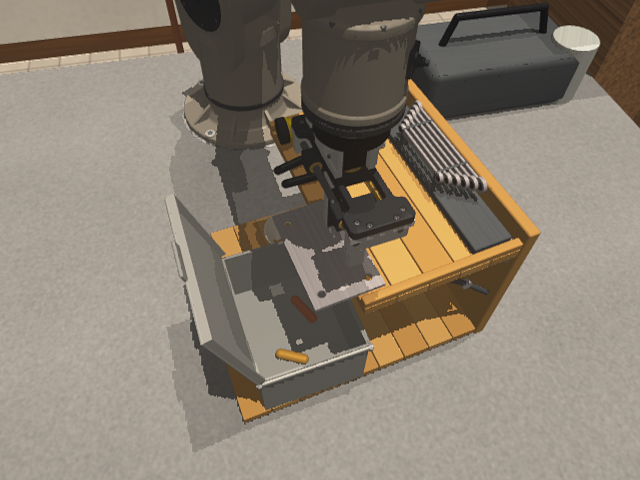

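Yaw is recovered to about 8° and the plate's centre is just past the edge. I slide 5 mm more, unload slowly, then lift clear.

>>> apply_moves(rows=[[-0.28,0,0.03,-0.2,0,0,0],[-0.28,0,0.05,-0.4,0,0,0],[-0.28,0,0.06,-0.5,0,0,0],[-0.28,0,-0.15,-0.5,0,0,0],[-0.28,0,-0.4,-0.5,0,0,0],[-0.28,0,-0.65,-0.5,0,0,0],[-0.28,0,-1.5,-0.5,0,0,0],[-0.28,0,-4,-0.5,0,0,0],[-0.28,0,-7,-0.5,0,0,0],[-0.28,0,-10,-0.5,0,0,0]])

```text
time_s: 17.2
ee_pos: [0.5917, 0.0499, 0.3354]
orientation: [-89.7, -0.0, 7.5]
ft_force: [1.0, 0.8, 0.7]
opening: 0.0603
```

```bash
python3 -c "
from h import *
cap('top','t10.png');cap('scene','s10.png')
delta([.572,.1765,.242],8.5)
"
```

```text
t 17.3 pos [0.593  0.0499 0.3375] rpy [-89.62  -0.25   7.44] F [ 1.14 -0.61 -0.4 ] open 0.0602
shift cm [-0.49  9.63 12.76] rot [-0.0066 -0.0185  0.0045] q [-36.  12.  31.  94.  -7.  75.   3.]
```

View pics/s10.png

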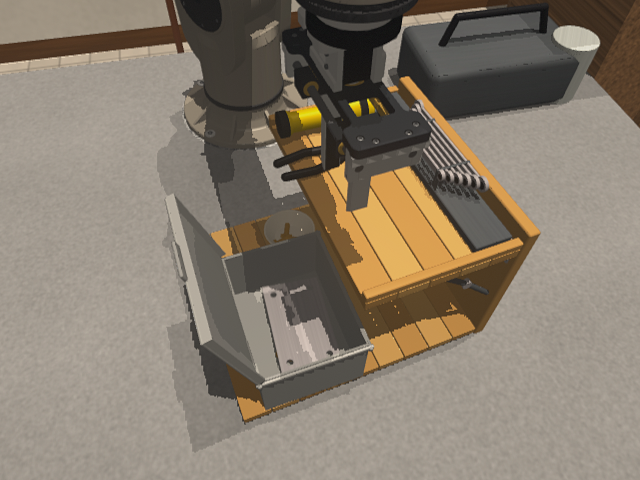

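View pics/t10.png

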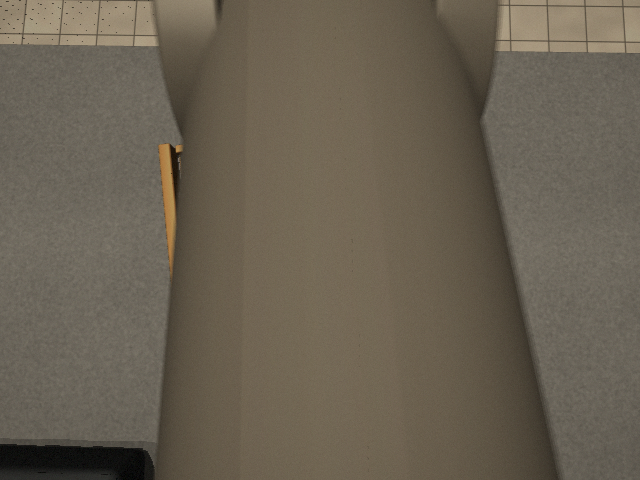

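The plate lies flat in the tub, with its holes visible at (273,294), (290,361) and (330,352) in scene, and the shelf is empty there. Top is blocked by the arm. Next, over and behind the lid with the gripper shut.

>>> apply_moves(rows=[[1,0,-1,0,0,0,0],[1,-0.5,-1.2,-2.5,0,0,0],[1,-1.5,-1.2,-7.5,0,0,0],[1,-2.5,-1.2,-12.5,0,0,0],[1,-3.5,-1.2,-17.5,0,0,0],[1,-4.5,-1.2,-22,0,0,0],[1,-4.6,-1.2,-23.5,0,0,0],[1,-4.6,-1.2,-23.8,0,0,0],[1,-4.6,-1.2,-23.8,0,0,0],[1,-4.6,-1.2,-23.8,0,0,0]])

```text
time_s: 18.55
ee_pos: [0.5786, -0.1906, 0.3476]
orientation: [-89.6, -0.2, 7.6]
ft_force: [0.2, 0.1, -1.2]
opening: 0.0002
```

```bash
python3 -c "
from h import *
cap('scene','s11.png');cap('wrist','w11.png')
delta([.578,-.189,.24],7)
"
```

```text
t 18.65 pos [ 0.5784 -0.1911  0.3477] rpy [-89.61  -0.26   7.53] F [-0.13 -0.87  0.15] open 0.0001
shift cm [-0.07 10.77  0.14] rot [-0.0069  0.0092  0.0045] q [-18.  15.  38.  92. -10.  77.  29.]
```

View pics/s11.png

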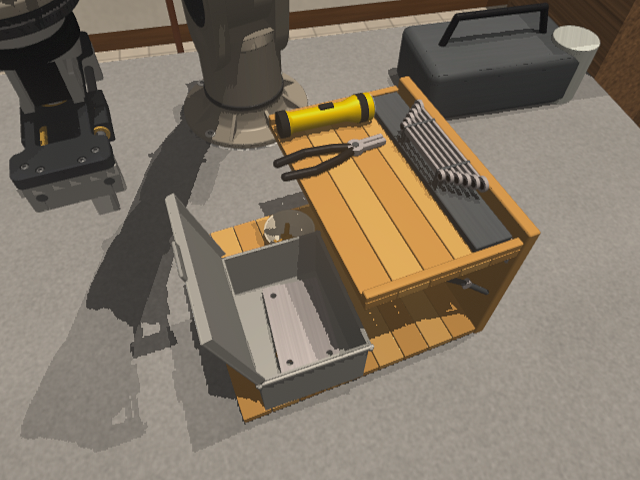

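View pics/w11.png

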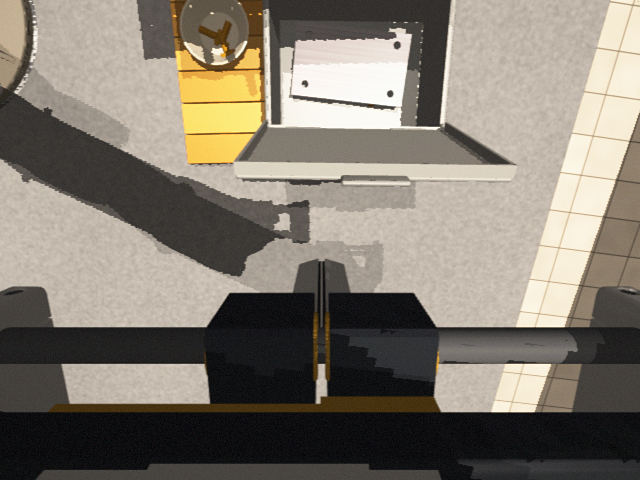

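The plate lies flat inside the tub, with the lid end at row ~170 in the wrist view and the shut fingers in front of it at (322,265), left of the thumb tab at (375,181). I descend outside the lid and start pushing.

>>> apply_moves(rows=[[1,0,3,0,0,0,0],[1,0,6,0,0,0,0],[1,0,9,0,0,0,0],[1,0,10.7,0,0,0,0],[1,0,10.7,1,0,0,0],[1,0,10.7,2,0,0,0],[1,0,10.7,3,0,0,0],[1,0,10.7,4,0,0,0],[1,0,10.7,5,0,0,0],[1,0,10.7,6,0,0,0]])

```text
time_s: 19.9
ee_pos: [0.5709, -0.1301, 0.2413]
orientation: [-89.6, -0.3, 7.5]
ft_force: [-0.9, -0.3, 0.0]
opening: 0.0007
```

```bash
python3 -c "
from h import *
cap('scene','s12.png');delta([.578,-.189,.24],7)
"
```

```text
t 19.95 pos [ 0.5709 -0.1288  0.2411] rpy [-89.57  -0.26   7.6 ] F [1.17 0.8  0.21] open 0.0004
shift cm [-0.09  0.07 -6.06] rot [-0.0075  0.0104  0.0045] q [-22.  16.  36. 103. -11.  64.  25.]
```

View pics/s12.png

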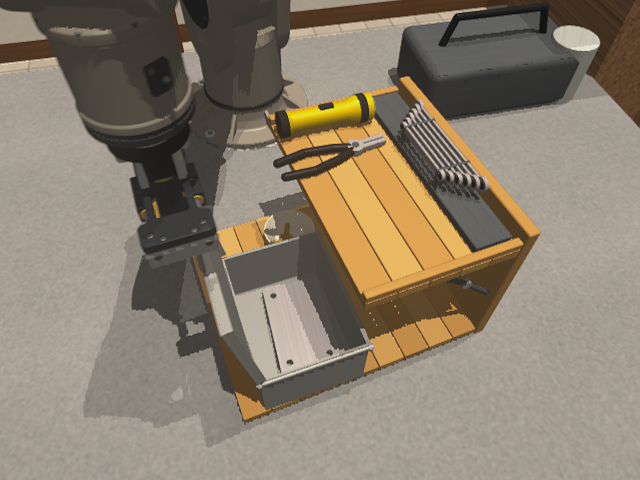

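The lid is following, now nearly upright with nothing touching but the fingers. I keep pushing.

>>> apply_moves(rows=[[1,0,0,1,0,0,0],[1,0,0,2,0,0,0],[1,0,0,3,0,0,0],[1,0,0,4,0,0,0],[1,0,0,5,0,0,0],[1,0,0,6,0,0,0],[1,0,0,7,0,0,0],[1,0,0,8,0,0,0],[1,0,0,9,0,0,0],[1,0,0,10,0,0,0]])

```text
time_s: 21.2
ee_pos: [0.5576, -0.029, 0.2419]
orientation: [-89.6, -0.3, 7.6]
ft_force: [-0.1, 0.3, -0.3]
opening: 0.0007
```

```bash
python3 -c "
from h import *
cap('scene','s13.png');delta([.578,-.189,.24],7)
"
```

```text
t 21.25 pos [ 0.5575 -0.0276  0.2418] rpy [-89.55  -0.25   7.66] F [-0.21  2.17  0.3 ] open 0.0002
shift cm [ -0.13   0.05 -16.27] rot [-0.0079  0.0116  0.0042] q [-32.  13.  33. 106.  -8.  63.  12.]
```

View pics/s13.png

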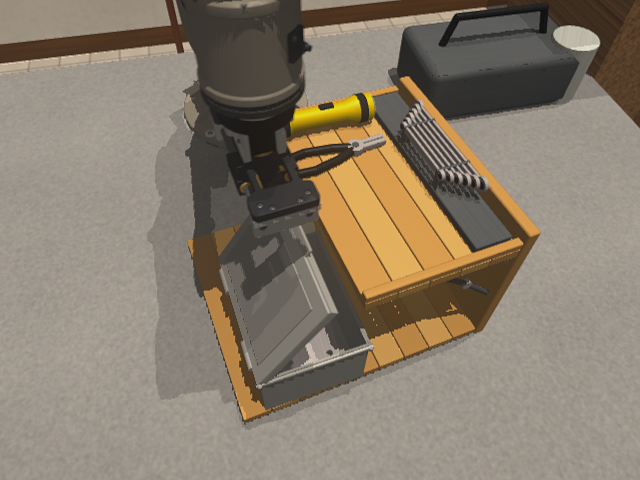

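>>> apply_moves(rows=[[1,0,0.3,0.7,0,0,0],[1,0,0.6,1.4,0,0,0],[1,0,1.0,2.0,0,0,0],[1,0,1.4,2.4,0,0,0],[1,0,1.4,2.4,0,0,0],[1,0,1.4,2.4,0,0,0],[1,0,1.4,2.4,0,0,0],[1,0,1.4,2.4,0,0,0],[1,0,1.4,2.4,0,0,0],[1,0,1.4,2.4,0,0,0]])

```text
time_s: 22.5
ee_pos: [0.5544, -0.0037, 0.228]
orientation: [-89.5, -0.3, 7.7]
ft_force: [-0.8, 0.1, -0.1]
opening: 0.0009
```

```bash
python3 -c "
from h import *
cap('scene','s14.png');delta([.578,-.189,.24],7)
"
```

```text
t 22.55 pos [ 0.5544 -0.0037  0.228 ] rpy [-89.55  -0.25   7.67] F [-0.08  0.   -0.35] open 0.0003
shift cm [ -0.13  -1.35 -18.67] rot [-0.008   0.0116  0.0044] q [-33.  13.  32. 108.  -8.  61.  10.]
```

View pics/s14.png

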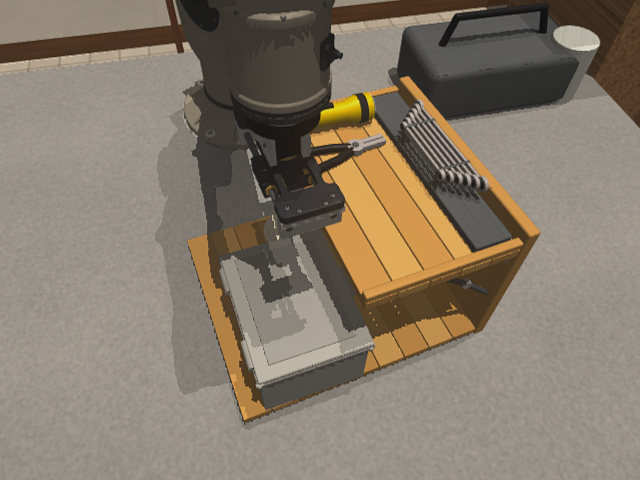

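The lid has dropped; its panel lies flat over the tub, (225,258) to (370,345). I retreat for a clear check.

>>> apply_moves(rows=[[1,0,-1,-1,0,0,0],[1,0,-4,-3,0,0,0],[1,0,-8,-6,0,0,0],[1,0,-12,-10,0,0,0],[1,0,-14,-15,0,0,0],[1,0,-14,-20,0,0,0],[1,0,-14,-25,0,0,0],[1,0,-14,-30,0,0,0],[1,0,-14,-34,0,0,0],[1,0,-14,-34,0,0,0]])

```text
time_s: 23.8
ee_pos: [0.5978, -0.346, 0.3654]
orientation: [-89.6, -0.2, 7.4]
ft_force: [-0.0, 0.5, 0.1]
opening: 0.0004
```

```bash
python3 -c "
from h import *
cap('scene','s15.png');cap('top','t15.png');delta([.578,-.189,.24],7)
for f,a in(('s15.png',(150,180,400,400)),):
  x0,y0,x1,y1=a;cv2.imwrite('pics/s15z.png',cv2.resize(cv2.imread('pics/'+f)[y0:y1,x0:x1],None,fx=3,fy=3,interpolation=cv2.INTER_CUBIC))
"
```

```text
t 23.9 pos [ 0.5989 -0.3426  0.3655] rpy [-89.56  -0.24   7.6 ] F [-0.08  0.79 -0.  ] open 0.0007
shift cm [-0.09 12.67 15.4 ] rot [-0.0078  0.0105  0.0041] q [ -3.  25.  41.  79. -17.  82.  46.]
```

View pics/s15z.png

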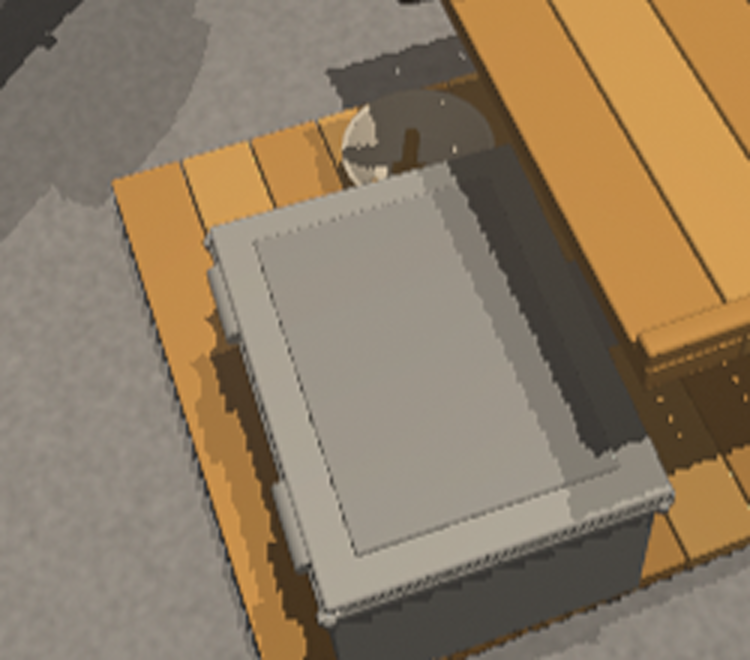

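View pics/t15.png

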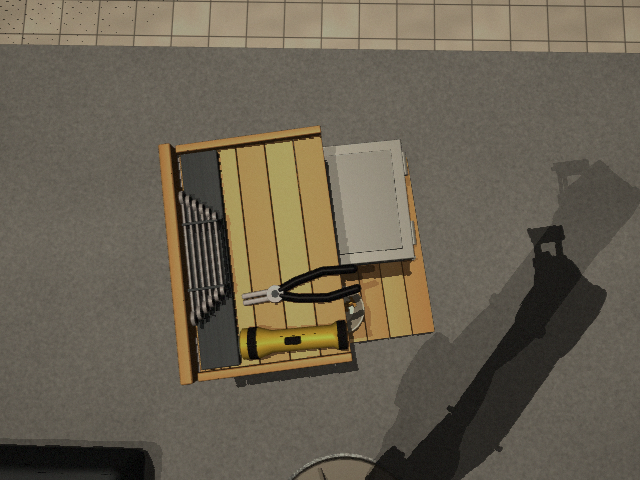

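The lid sits flush on the tub rim all round. In top, the torch at (295,340) and the pliers at (275,293) have the same pixels as at the start, as does the dish in scene, and the arm is clear. I check that nothing moved by differencing the pictures, then hand in.

```bash
python3 -c "
from h import *
d=cv2.absdiff(cv2.imread('pics/top0.png'),cv2.imread('pics/t15.png')).max(2)
print('torch/pliers changed px',(d[262:380,238:345]>40).sum())
d=cv2.absdiff(cv2.imread('pics/scene0.png'),cv2.imread('pics/s15.png')).max(2)
print('dish changed px',(d[208:238,262:312]>40).sum())
s=telemetry.state();print(np.abs(s['joint_velocities']).max())
order.finish_job()"
```

```text
torch/pliers changed px 189
dish changed px 41
1.6024624134295462
the job is handed in; nothing more can be done
```

The plate is in the tub, the lid is shut, and I handed the job in at about 24 s.

- **Plate:** I slid it forward under two fingertips, with readings of about 8–10 N (10.4 N at most). It tipped over the free edge and dropped into the tub. The scene and wrist pictures showed it lying flat inside before I closed the lid. It yawed about 2° each way early in the slide, and I corrected that on the way.
- **Press limit:** Forces were only read at the end of each move call and a few times in between. Peaks within a call were not seen.
- **Lid:** I pushed it over from outside until it fell shut. The last scene picture shows it flush on the rim. I did not measure its angle.
- **Torch, pliers and dish:** By eye they sit at the same pixels as at the start. The picture difference was not zero: 189 changed pixels around the torch and pliers, and 41 around the dish. I put this down to changed shadows and the removed plate and lid. I did not look into where those pixels were.
- **Robot:** The arm stood well clear of everything, at rest apart from a residual 1.6 deg/s in one joint.

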